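# Knock a stuck pressing disc out of a pellet die

## Task

A steel pressing disc has stuck in the pellet die that stands on its knock-out stand. Take the ejector plunger out of its holder, push it straight down through the die's bore until the disc drops into the tray below and the plunger's stop collar lands on the die and bears on it with a light press (at least 3 N), then draw the plunger out and stand it back in its holder. Push with care: never more than 30 N on the disc or the die, leave the die standing on its stand, and do not disturb the things around.

Things in the scene. Friction and masses are not known exactly. Their poses are not given: they have to be found in the camera images.
- stand: steel knock-out stand, fixed to the desk: base plate 100 x 100 x 8 mm, two side cheeks, and a top plate 10 mm thick whose upper face is 52 mm above the desk, with a 34 mm clearance hole under the die and four small dowels round the die; open at the front and back. Origin: centre of its underside, on the desk
- die: steel die sleeve, a plain round tube standing loose on the stand between the dowels: 62 mm outside diameter, 60 mm tall, 24 mm through bore, axis vertical; 0.9 kg. Origin: centre of its lower face; z up along the bore
- disc: steel pressing disc, 24 mm across and 14 mm thick, stuck flat in the die's bore, its top 12 to 32 mm below the mouth. It slides under a push of roughly 10 to 22 N, which falls to about half for about the last 10 mm and to nothing when the disc drops out. Origin: centre of its underside
- holder: grey plastic holder block, fixed to the desk, 72 x 72 x 50 mm, with one upright blind hole, 27 mm wide and 40 mm deep, in which the plunger stands. Origin: centre of its underside, on the desk
- plunger: steel ejector plunger, 0.4 kg, standing upright in the holder: round shaft 22.4 mm thick, 88 mm long, 1 mm bevel at the tip, with a ribbed knob on top. A stop collar (aluminium ring, 36 mm across, 10 mm tall) is clamped on the shaft, its underside somewhere 62 to 74 mm above the tip, different each time and not measured. Origin: centre of the tip; z points from tip to knob
- die_base: bystander: round steel base flange of the die, 68 mm across, 20 mm tall with its spigot, lying on the desk. Origin: centre of its underside
- tweezers: bystander: steel tweezers, 126 mm long, lying on the desk. Origin: middle of the underside
- jar_spare: bystander: white-capped sample jar, 53 mm across, 55 mm tall. Origin: centre of its underside
- bore_mouth (a point): centre of the die's upper mouth, 60 mm above the die's lower face (about 112 mm above the desk)
- catch (a point): centre of the floor of the black rubber catch tray (60 x 58 mm inside, rim 10 mm high) in the stand, straight below the bore, about 10.5 mm above the desk
- holder_seat (a point): centre of the floor of the holder's hole, 10 mm above the desk; the plunger's tip rests here
- plunger_grip (a point): the place to grip the plunger: on its axis, 112 mm above the tip, near the middle of the round knob (34 mm across, 45 mm tall, from 88 to 133 mm above the tip)

How it is judged:
On the way, in this order (a step that is already met when the one before it is completed fails the run):
1. the plunger's tip is inside the bore, at least 5 mm below the mouth, with the disc still stuck (z of plunger in the frame of die below 0.055 m and horizontal distance between plunger and die below 0.003 m and z of disc in the frame of die above -0.01 m), for 0.1 s.
2. the disc is out of the bore below, the plunger's tip has come through, and the plunger bears on the die with at least 3 N (z of disc in the frame of die below -0.018 m and z of plunger in the frame of die below -0.001 m and horizontal distance between plunger and die below 0.004 m and contact force between plunger and die above 3 N), for 0.2 s.
At the end, for the whole second after the job is handed in: the disc lies in the catch tray (within 35 mm of its centre), the plunger stands at rest in the holder's hole with its tip within 5 mm of the centre of the hole's floor and within 4 mm of its height, upright within 0.12 rad, and the die stands on the stand, upright, within 6 mm of its centre (horizontal distance between disc and catch below 0.035 m and height (world z) of disc below 0.036 m and linear speed of each of disc, plunger below 0.02 m/s and horizontal distance between plunger and holder_seat below 0.005 m and z of plunger in the frame of holder_seat below 0.004 m and angle between plunger's own z axis and vertical below 0.12 rad and horizontal distance between die and stand below 0.006 m and z of die in the frame of stand below 0.055 m and angle between die's own z axis and vertical below 0.05 rad); the robot touches nothing.
It fails at once if the plunger presses on the disc with over 30 N (contact force between plunger and disc above 30 N).
It fails at once if the plunger presses on the die with over 30 N (contact force between plunger and die above 30 N).
It fails at once if the die is tipped, dragged or lifted out of its place (angle between die's own z axis and vertical above 0.15 rad or distance of die from where it was at the start of the episode above 0.012 m).
It fails at once if a bystander (die base, tweezers, jar) is pushed over 30 mm (distance of any of die_base, tweezers, jar_spare from where it was at the start of the episode above 0.03 m).
It also fails if it takes over 72 s, if anything falls off the work surface, if the arm or the gripper's body presses on something with over 40 N, if the wrist force passes 120 N, or if a joint passes its speed limit or range.

## Robot

A 6-joint arm with a two-finger parallel gripper is mounted at the origin on a cart in front of the work surface, level with it; the furniture and walls round the work are solid. World frame = base frame: x ahead of the robot, y to its left, z up, the work surface at z = 0. Lengths are in m, angles in rad, forces in N, time in s.
With the tool pointing down it reaches from about 0.35 to 0.775 m from the base axis. Payload 7.3 kg.
Tool frame: the origin (TCP) lies midway between the tips of the shut fingers; the grasp point (between the pads) lies 19 mm behind it; z points along the fingers, y is the direction in which the jaws open and shut (so a half turn about z gives the same grasp; the last joint's range is limited). The gripper opens to 92 mm and grips with 3 to 60 N. Pads are 19 mm wide; open, the fingers measure 130 mm over their backs; the gripper's body (75 mm by 190 mm) begins 47 mm behind the grasp point.
Start: joints at [1.053, 0.342, 1.524, -0, 1.275, -0.146], TCP at [0.191, 0.489, 0.227] pointing down, gripper open.
Joint ranges: [-2.53, 2.53], [-0.77, 2.02], [0.04, 2.7], [-1, 4.14], [0.28, 2.66], [-3.11, 3.11]. Speed limits (rad/s): [2.57, 2.57, 3.14, 3.14, 3.14, 3.14].

## Interface

Orientations are given as [roll, pitch, yaw] about the fixed x, y, z axes, in that order (R = Rz(yaw) Ry(pitch) Rx(roll)).
In Python, from cell import status, eyes, job gives the robot as it stands.
- The arm moves only by the tool jog_arm, never from a script. Its argument "series" is a list of rows, each a list of 3 entries, a list of its own where there are three numbers: the gripper command: -1 is shut, 1 is fully open, values between are in proportion, then the shift along the tool's x, y, z in m, then the turn, a rotation vector about the tool's x, y, z in rad. In form: [[grip, [x, y, z], [ax, ay, az]], ...]. A call has 1 to 12 rows; each row is the pose to reach, as a shift and turn from the pose commanded when the call began, along the tool's axes at that moment; what a row does not reach only later rows make up. A row lasts 1/12 s, in which the tool goes at most 41.7 mm and 7.16 degrees, less where a joint would pass 70% of its speed; a pose out of reach is approached as far as the arm can. A call with a gripper value outside its range is refused whole. The fingers move at their own pace and stop on an object; "squeeze" is the grip in N (left out, the last holds). Time passes only in rows, so rows that repeat a pose let the fingers close. It gives the time, the measured TCP pose, the force and the opening at its end, in the units of the state.
- status.observe(): the state, without advancing time (a new reading comes with each control period).
- eyes.read_camera(name): name is "scene" or "top"; returns a dict with "img" (384x512x3 uint8, red, green, blue), "range_z" (384x512 float32, m along the optical axis (not along the pixel's ray), 0 where there is no reading), "camera_matrix" (3x3 intrinsics, pixels), "k1" (the pictures are not rectified: a ray, as slopes to the right and down, at radius r is drawn at 1 + k1 r^2 times it, then the intrinsics apply), "T" (4x4, takes a point from camera to world coordinates). Camera axes: x right, y down, z forward; pixel columns grow to the right and rows downward; lengths in m; the calibration is good to about 2 mm. A picture is of the moment at which its call begins.
- job.hand_in(): hands the job in, once; it reports no verdict.
The state is a dict: "time": time; "qpos": joint angles; "qvel": joint speeds; "joint_efforts": joint torques, N m; "tool_pos": TCP position; "tool_rot": TCP orientation; "contact_force": force on the tool from outside, world axes, zero at the start; "torque": the same for the moment, N m; "opening": finger opening in m.
Only numpy, scipy, OpenCV 4.12 (cv2) and the standard library are available. Lean on these libraries where they do the work, as an engineer would, in place of code of your own. Each camera call takes 0.05 s, during which the arm holds its last target.

## Working session

There is one attempt and no reset: what is moved stays moved. The work goes in short steps, Python scripts to look and compute and a tool call to move; the robot and the scene stay as the last step left them, time stands still between calls to the robot, and variables do not carry over. Pictures are saved under pics/ and viewed, and the job is handed in when it is done.

Besides the shell and the picture viewer there is one more tool, called after "Emit:" by a JSON object that holds its "method" and its "body". jog_arm: Moves the arm, as the interface text tells. Its arguments: {"type":"object","properties":{"series":{"type":"array","items":{"type":"array"}},"squeeze":{"type":"number"}},"required":["series"]}

```bash
mkdir -p pics; ls; cat > h.py <<'E'
import numpy as np, cv2
from cell import status, eyes, job
def cam(n,save=None):
    c=eyes.read_camera(n)
    if save: cv2.imwrite('pics/'+save+'.png',c['img'][:,:,::-1])
    return c
def pts(c):
    K=c['camera_matrix'];h,w=c['range_z'].shape
    u,v=np.meshgrid(np.arange(w),np.arange(h))
    x=(u-K[0,2])/K[0,0];y=(v-K[1,2])/K[1,1]
    D=np.array([c['k1'],0,0,0,0],float)
    p=cv2.undistortPoints(np.stack([u,v],-1).reshape(-1,1,2).astype(np.float64),K,D).reshape(h,w,2)
    z=c['range_z'];P=np.dstack([p[...,0]*z,p[...,1]*z,z])
    return P@c['T'][:3,:3].T+c['T'][:3,3]
E
python3 - <<'E'
from h import *
print(status.observe())
for n in('scene','top'):
    c=cam(n,n+'0'); print(c['camera_matrix'],c['k1'],c['T'])
    np.savez('/tmp/'+n+'.npz',**{k:np.array(v) for k,v in c.items()})
E
```

```text
pics
{'time': 0.0, 'qpos': array([ 1.05298271e+00,  3.42734985e-01,  1.52502189e+00, -3.65555660e-05,
        1.27542475e+00, -1.46042551e-01]), 'qvel': array([ 0.00040425, -0.00077906, -0.00035866, -0.00150396, -0.00078195,
        0.00084858]), 'joint_efforts': array([ 3.09417806e-05, -4.31236517e+01, -2.44215846e+01,  7.18052150e-02,
        5.60767134e-02, -1.30101571e-04]), 'tool_pos': array([0.19051529, 0.48876219, 0.22603692]), 'tool_rot': array([-3.14001551e+00, -1.96649351e-04,  2.76983210e+00]), 'contact_force': array([-0.21293613, -0.23568908, -1.2003643 ]), 'torque': array([-0.12197987,  0.02206617, -0.00884119]), 'opening': 0.09188058406300059}
[[472.59235159   0.         258.92671351]
 [  0.         472.59235159 188.57166071]
 [  0.           0.           1.        ]] -0.042919856135225413 [[-0.68144287 -0.30591082  0.66487156 -0.17880513]
 [-0.73158098  0.31030557 -0.60704178  0.80685626]
 [-0.0206127  -0.90007168 -0.43525405  0.59839531]
 [ 0.          0.          0.          1.        ]]
[[379.10370853   0.         257.15311416]
 [  0.         379.10370853 197.13351953]
 [  0.           0.           1.        ]] -0.015338589220210076 [[-0.00573043 -0.9964583   0.08389287  0.51761831]
 [-0.9996112   0.00341879 -0.02767235  0.13679218]
 [ 0.02728753 -0.08401883 -0.99609047  0.9506696 ]
 [ 0.          0.          0.          1.        ]]
```

View pics/scene0.png

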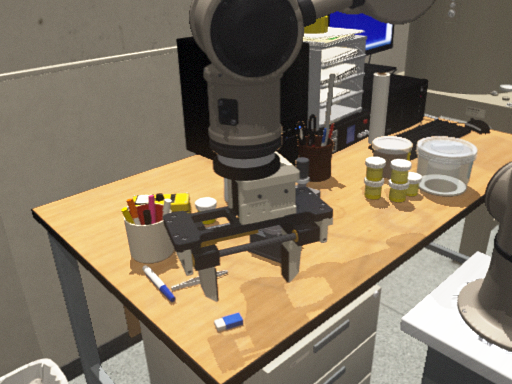

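View pics/top0.png

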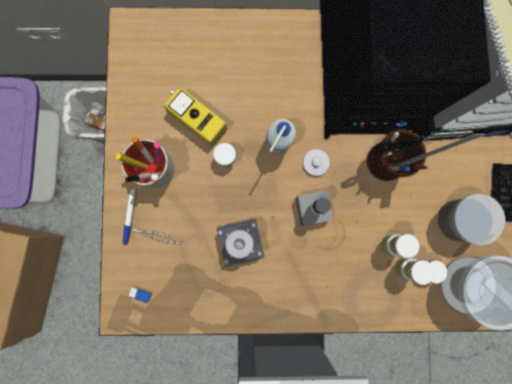

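The top view shows the stand and die at about (239,244), the holder and plunger at (316,208), the die base at (316,162), the jar at (224,155) and the tweezers at (270,170). I'll get 3D positions from depth.

```bash
python3 - <<'E'
from h import *
c=dict(np.load('/tmp/top.npz'));P=pts(c)
np.set_printoptions(precision=3,suppress=True)
for u,v in[(239,244),(239,232),(230,244),(258,236),(316,205),(305,217),(316,162),(224,155),(200,250),(270,180),(281,135)]: print(u,v,P[v,u])
cv2.imwrite('pics/crop0.png',cv2.resize(c['img'][130:290,190:350,::-1],None,fx=3.7,fy=3.7,interpolation=cv2.INTER_CUBIC))
# height slices
x,y,z=P[...,0],P[...,1],P[...,2]
def roi(lo,hi,u0,u1,v0,v1):
    m=np.zeros(z.shape,bool);m[v0:v1,u0:u1]=1
    m&=(z>lo)&(z<hi); return P[m]
for nm,a in dict(dietop=(.105,.12,215,265,218,270),standtop=(.045,.06,210,270,215,275),holder=(.043,.057,290,340,185,235),knob=(.13,.16,290,340,185,235),base=(.01,.03,300,335,145,180),jar=(.045,.065,205,245,135,175)).items():
    q=roi(*a); (cx,cy),r=cv2.minEnclosingCircle(q[:,:2].astype(np.float32)); print(nm,len(q),q.mean(0),q.min(0),q.max(0),'mec',cx,cy,r, cv2.minAreaRect(q[:,:2].astype(np.float32)), np.median(q[:,2]))
E
```

```text
239 244 [0.484 0.154 0.087]
239 232 [0.511 0.154 0.11 ]
230 244 [0.485 0.174 0.114]
258 236 [0.501 0.11  0.051]
316 205 [ 0.568 -0.012  0.143]
305 217 [ 0.546 -0.002  0.05 ]
316 162 [ 0.684 -0.037  0.018]
224 155 [0.694 0.191 0.054]
200 250 [ 0.467  0.253 -0.   ]
270 180 [0.641 0.078 0.004]
281 135 [0.707 0.067 0.2  ]
dietop 535 [0.485 0.153 0.111] [0.454 0.123 0.106] [0.516 0.183 0.116] mec 0.4850364625453949 0.15332426130771637 0.030954528599977493 ((0.48498669266700745, 0.15286299586296082), (0.05940717086195946, 0.06153455376625061), 89.87016296386719) 0.11131381602887391
standtop 766 [0.487 0.152 0.052] [0.436 0.101 0.046] [0.534 0.205 0.059] mec 0.48536205291748047 0.15265801548957825 0.06043130159378052 ((0.48489418625831604, 0.1532171368598938), (0.08416783809661865, 0.09201636910438538), 12.002116203308105) 0.05207312960231264
holder 632 [ 0.566 -0.021  0.05 ] [ 0.527 -0.067  0.043] [0.608 0.014 0.055] mec 0.5674992799758911 -0.026596354320645332 0.049686577171087265 ((0.5676103830337524, -0.027268730103969574), (0.07199565321207047, 0.07251513004302979), 9.572017669677734) 0.05037376678767291
knob 208 [ 0.567 -0.026  0.143] [ 0.551 -0.042  0.131] [ 0.583 -0.01   0.148] mec 0.5672267079353333 -0.027065541595220566 0.01721186190843582 ((0.5672359466552734, -0.026254801079630852), (0.03243940696120262, 0.03213786706328392), 0.7638207674026489) 0.14323126443206685
base 356 [ 0.684 -0.04   0.013] [ 0.652 -0.071  0.01 ] [ 0.716 -0.005  0.024] mec 0.6846000552177429 -0.03871860355138779 0.03363792598247528 ((0.6838629245758057, -0.0394325777888298), (0.06411153823137283, 0.065574049949646), 45.662872314453125) 0.011663726056116597
jar 475 [0.702 0.194 0.054] [0.67  0.164 0.045] [0.745 0.237 0.06 ] mec 0.7109427452087402 0.20276325941085815 0.04629427567124367 ((0.7125499844551086, 0.19662339985370636), (0.0885588675737381, 0.053785573691129684), 25.192068099975586) 0.054700594968764116
```

View pics/crop0.png

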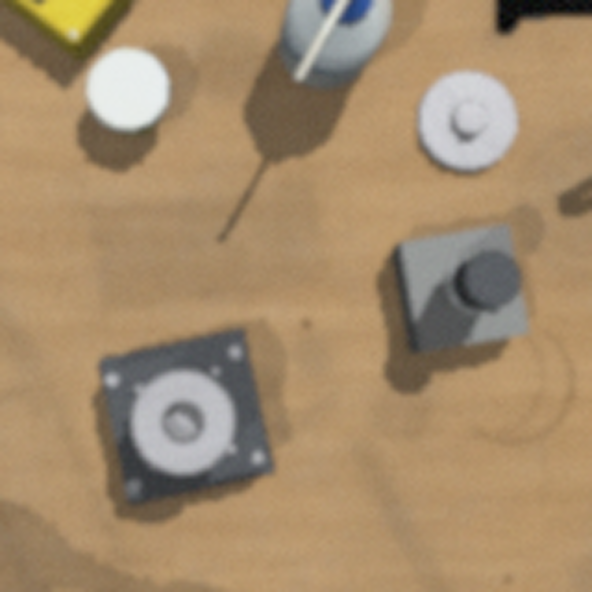

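```bash
cat >> h.py <<'E'
from scipy.spatial.transform import Rotation as R
np.set_printoptions(precision=4,suppress=True)
def go(pos,yaw=np.pi):
    s=status.observe();r=R.from_euler('xyz',s['tool_rot']);g=R.from_euler('xyz',[np.pi,0,yaw])
    print('t',s['time'],'pos',s['tool_pos'],'rot',s['tool_rot'],'F',s['contact_force'],'open',s['opening'])
    print('shift',r.inv().apply(np.array(pos)-s['tool_pos']),'turn',(r.inv()*g).as_rotvec())
E
python3 - <<'E'
from h import *
go([.567,-.027,.2])
E
```

```text
t 0.1 pos [0.1905 0.4888 0.2261] rot [-3.1402 -0.0002  2.7698] F [-0.3572  0.085  -0.0134] open 0.09148035460852523
shift [-0.5381 -0.3438  0.0265] turn [-0.0014 -0.0004 -0.3718]
```

Emit:
{"method": "jog_arm", "body": {"series": [[1,[-0.538,-0.344,0.02],[-0.0014,-0.0004,-0.372]],[1,[-0.538,-0.344,0.02],[-0.0014,-0.0004,-0.372]],[1,[-0.538,-0.344,0.02],[-0.0014,-0.0004,-0.372]],[1,[-0.538,-0.344,0.02],[-0.0014,-0.0004,-0.372]],[1,[-0.538,-0.344,0.02],[-0.0014,-0.0004,-0.372]],[1,[-0.538,-0.344,0.02],[-0.0014,-0.0004,-0.372]],[1,[-0.538,-0.344,0.02],[-0.0014,-0.0004,-0.372]],[1,[-0.538,-0.344,0.02],[-0.0014,-0.0004,-0.372]],[1,[-0.538,-0.344,0.02],[-0.0014,-0.0004,-0.372]],[1,[-0.538,-0.344,0.02],[-0.0014,-0.0004,-0.372]],[1,[-0.538,-0.344,0.02],[-0.0014,-0.0004,-0.372]],[1,[-0.538,-0.344,0.02],[-0.0014,-0.0004,-0.372]]]}}

```text
time: 1.1
tool_pos: [0.478, 0.0943, 0.2113]
tool_rot: [3.14, 0.0, 3.142]
contact_force: [0.7, 1.6, 0.4]
opening: 0.0918
```

```bash
python3 - <<'E'
from h import *
go([.567,-.027,.2])
E
```

```text
t 1.1 pos [0.478  0.0943 0.2113] rot [3.1401 0.0003 3.1415] F [0.6603 1.5681 0.3879] open 0.09183448036964502
shift [-0.089  -0.1213  0.0111] turn [ 0.0015  0.0003 -0.0001]
```

Emit:
{"method": "jog_arm", "body": {"series": [[1,[-0.08,-0.11,0.005],[0,0,0]],[1,[-0.08,-0.11,0.005],[0,0,0]],[1,[-0.08,-0.11,0.005],[0,0,0]],[1,[-0.08,-0.11,0.005],[0,0,0]],[1,[-0.08,-0.11,0.005],[0,0,0]],[1,[-0.08,-0.11,0.005],[0,0,0]],[1,[-0.08,-0.11,0.005],[0,0,0]]]}}

```text
time: 1.68
tool_pos: [0.5565, -0.0125, 0.2062]
tool_rot: [3.14, -0.001, -3.141]
contact_force: [0.4, 1.0, -0.4]
opening: 0.0919
```

```bash
python3 - <<'E'
from h import *
c=cam('top','top1');s=cam('scene','scene1')
cv2.imwrite('pics/top1.png',cv2.resize(c['img'][100:300,170:370,::-1],None,fx=3,fy=3))
go([.567,-.027,.104])
E
```

```text
t 1.7833 pos [ 0.5567 -0.0122  0.2067] rot [ 3.1399  0.0005 -3.1396] F [-0.0558 -0.5991  0.2356] open 0.09185471123093082
shift [-0.0102 -0.015   0.1026] turn [0.0017 0.0005 0.002 ]
```

View pics/top1.png

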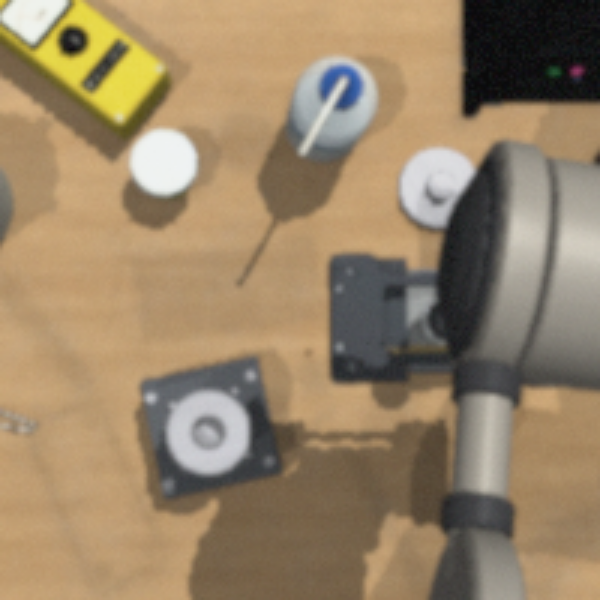

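View pics/scene1.png

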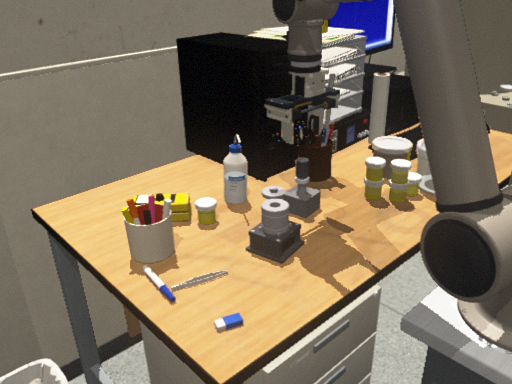

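```bash
python3 - <<'E'
from h import *
s=cam('scene');np.savez('/tmp/scene1.npz',**{k:np.array(v) for k,v in s.items()})
P=pts(s)
for nm,(cx,cy,zl,zh,rad) in dict(die=(.485,.153,.108,.116,.04),knobtop=(.567,-.027,.14,.15,.025),holder=(.567,-.027,.046,.054,.06),standtop=(.485,.153,.049,.055,.08)).items():
    m=(np.hypot(P[...,0]-cx,P[...,1]-cy)<rad)&(P[...,2]>zl)&(P[...,2]<zh)
    q=P[m]; print(nm,len(q),q.mean(0),q.min(0),q.max(0),cv2.minEnclosingCircle(q[:,:2].astype(np.float32)),np.median(q[:,2]),cv2.minAreaRect(q[:,:2].astype(np.float32)))
cv2.imwrite('pics/s1.png',cv2.resize(s['img'][140:270,220:350,::-1],None,fx=4.5,fy=4.5,interpolation=cv2.INTER_CUBIC))
E
```

```text
die 249 [0.4823 0.158  0.1098] [0.453  0.1273 0.108 ] [0.5148 0.189  0.1121] ((0.48321446776390076, 0.1581488400697708), 0.03164691478013992) 0.10973188055224126 ((0.4828454256057739, 0.15732523798942566), (0.06105034798383713, 0.059746235609054565), 50.529727935791016)
knobtop 51 [ 0.5663 -0.0237  0.1413] [ 0.5494 -0.0409  0.14  ] [ 0.5815 -0.0066  0.1428] ((0.5664572715759277, -0.02398991398513317), 0.01902853325009346) 0.1412487240086599 ((0.5669081807136536, -0.02343112602829933), (0.03126993030309677, 0.031515270471572876), 65.42549133300781)
holder 304 [ 0.5619 -0.0178  0.0484] [ 0.5264 -0.0632  0.0462] [0.6064 0.0186 0.054 ] ((0.5668010711669922, -0.02162148617208004), 0.04942220449447632) 0.04817895439613323 ((0.5655359625816345, -0.022650957107543945), (0.07540376484394073, 0.07818888127803802), 6.939011573791504)
standtop 374 [0.4709 0.171  0.0509] [0.4331 0.1052 0.049 ] [0.5264 0.2101 0.0549] ((0.48239797353744507, 0.15899088978767395), 0.06012120470404625) 0.0508004453871288 ((0.4844337999820709, 0.1574728786945343), (0.08620581775903702, 0.09493109583854675), 13.073216438293457)
```

View pics/s1.png

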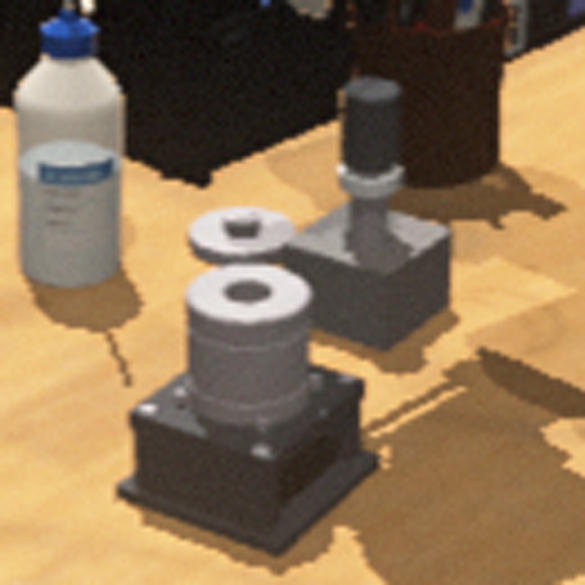

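Emit:
{"method": "jog_arm", "body": {"series": [[1,[-0.01,-0.0135,0.04],[0.0017,0.0005,0.002]],[1,[-0.01,-0.0135,0.08],[0.0017,0.0005,0.002]],[1,[-0.01,-0.0135,0.103],[0.0017,0.0005,0.002]],[1,[-0.01,-0.0135,0.103],[0.0017,0.0005,0.002]],[1,[-0.01,-0.0135,0.103],[0.0017,0.0005,0.002]],[1,[-0.01,-0.0135,0.103],[0.0017,0.0005,0.002]]]}}

```text
time: 2.33
tool_pos: [0.5686, -0.0266, 0.1054]
tool_rot: [-3.141, 0.003, 3.141]
contact_force: [-0.5, 0.1, 0.4]
opening: 0.0916
```

```bash
python3 - <<'E'
from h import *
c=cam('scene')
cv2.imwrite('pics/s2.png',cv2.resize(c['img'][100:260,220:420,::-1],None,fx=3.5,fy=3.5))
go([.567,-.0255,.104])
E
```

```text
t 2.3833 pos [ 0.5689 -0.0268  0.1058] rot [-3.1405  0.0043  3.1405] F [ 0.0021  0.1084 -0.3807] open 0.09195884425205178
shift [0.0019 0.0013 0.0018] turn [-0.0011  0.0043 -0.0011]
```

View pics/s2.png

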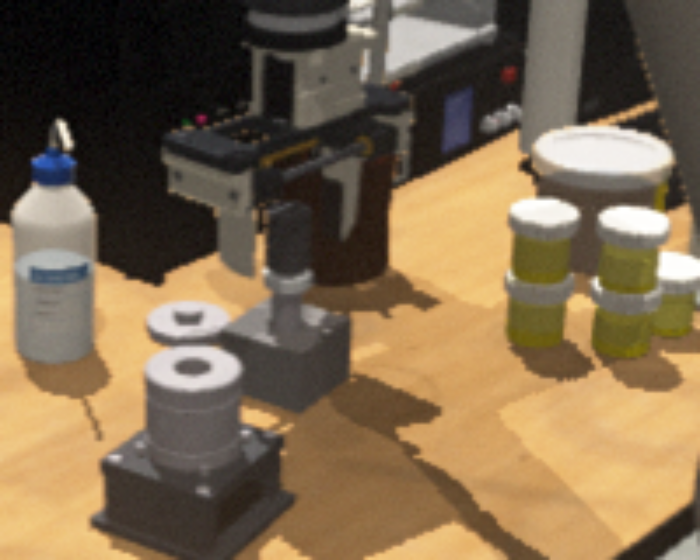

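```bash
python3 - <<'E'
from h import *
for i in range(4):
    eyes.read_camera('scene'); s=status.observe(); print(s['time'],s['tool_pos'],s['tool_rot'],s['qpos'],s['contact_force'])
E
```

```text
2.4333 [ 0.5689 -0.0269  0.1058] [-3.1405  0.0045  3.1404] [-0.1816  0.5392  1.566  -0.0003  1.0318 -1.7511] [-0.5066 -0.4743 -1.3767]
2.4833 [ 0.5687 -0.027   0.1056] [-3.1406  0.0042  3.1402] [-0.1818  0.5394  1.5664 -0.0003  1.0315 -1.7511] [-0.8419 -0.5444  0.5292]
2.5333 [ 0.5685 -0.027   0.1053] [-3.1407  0.0036  3.1401] [-0.1819  0.5397  1.5668 -0.0003  1.0314 -1.7511] [1.0922 0.0817 0.1613]
2.5833 [ 0.5682 -0.027   0.105 ] [-3.1408  0.0029  3.14  ] [-0.182   0.5401  1.5673 -0.0003  1.0312 -1.7511] [ 1.2605  0.0901 -0.0644]
```

Emit:
{"method": "jog_arm", "body": {"squeeze": 45, "series": [[-0.2,[0,0,0],[0,0,0]],[-1,[0,0,0],[0,0,0]],[-1,[0,0,0],[0,0,0]],[-1,[0,0,0],[0,0,0]],[-1,[0,0,0],[0,0,0]],[-1,[0,0,0],[0,0,0]],[-1,[0,0,0],[0,0,0]],[-1,[0,0,0],[0,0,0]]]}}

```text
time: 3.25
tool_pos: [0.5675, -0.027, 0.1033]
tool_rot: [-3.141, 0.0, 3.14]
contact_force: [-0.4, 1.0, -0.2]
opening: 0.0435
```

```bash
python3 - <<'E'
from h import *
c=cam('scene')
cv2.imwrite('pics/s3.png',cv2.resize(c['img'][100:260,220:420,::-1],None,fx=3.5,fy=3.5))
go([.567,-.0255,.104])
E
```

```text
t 3.3 pos [ 0.5675 -0.027   0.1034] rot [-3.1413  0.0001  3.1398] F [-0.0579  0.5566 -0.5057] open 0.03938082981034874
shift [ 0.0005  0.0015 -0.0006] turn [-0.0003  0.0001 -0.0018]
```

View pics/s3.png

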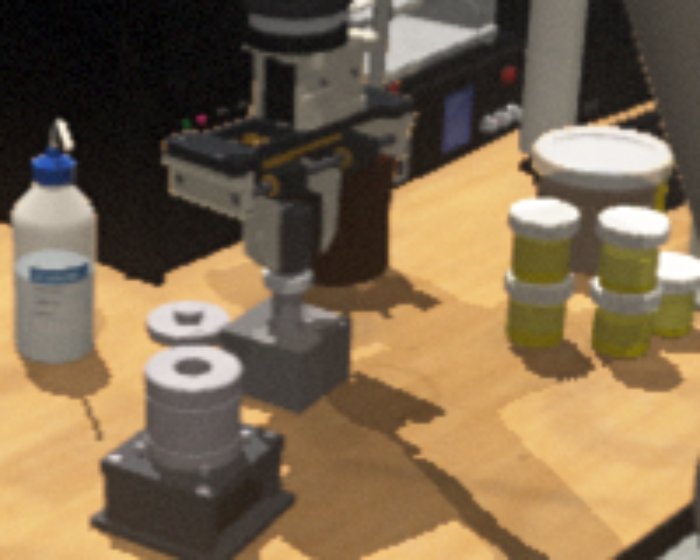

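Fingers are about to close on the knob. I'll hold until they have, keeping the gripper command.

Emit:
{"method": "jog_arm", "body": {"series": [[-1,[0,0,0],[0,0,0]],[-1,[0,0,0],[0,0,0]],[-1,[0,0,0],[0,0,0]],[-1,[0,0,0],[0,0,0]],[-1,[0,0,0],[0,0,0]],[-1,[0,0,0],[0,0,0]]]}}

```text
time: 3.8
tool_pos: [0.5674, -0.027, 0.1033]
tool_rot: [-3.141, 0.0, 3.14]
contact_force: [-0.6, 0.8, -1.2]
opening: 0.0334
```

```bash
python3 - <<'E'
from h import *
go([.567,-.0255,.104])
s=cam('scene');np.savez('/tmp/scene3.npz',**{k:np.array(v) for k,v in s.items()})
go([.567,-.0255,.104])
E
```

```text
t 3.8 pos [ 0.5674 -0.027   0.1033] rot [-3.1413  0.      3.1398] F [-0.5627  0.7938 -1.2483] open 0.033354377654605076
shift [ 0.0004  0.0015 -0.0007] turn [-0.0003  0.     -0.0018]
t 3.85 pos [ 0.5675 -0.027   0.1033] rot [-3.1413  0.0001  3.1398] F [ 0.9096  0.0943 -0.6504] open 0.033283618165028714
shift [ 0.0005  0.0015 -0.0007] turn [-0.0003  0.0001 -0.0017]
```

Emit:
{"method": "jog_arm", "body": {"series": [[-1,[0,0,-0.02],[0,0,0]],[-1,[0,0,-0.045],[0,0,0]],[-1,[0,0,-0.075],[0,0,0]],[-1,[0,0,-0.105],[0,0,0]],[-1,[0,0,-0.13],[0,0,0]],[-1,[0,0,-0.13],[0,0,0]],[-1,[0,0,-0.13],[0,0,0]],[-1,[0,0,-0.13],[0,0,0]],[-1,[0,0,-0.13],[0,0,0]]]}}

```text
time: 4.6
tool_pos: [0.5663, -0.0268, 0.231]
tool_rot: [3.141, -0.004, 3.14]
contact_force: [-0.5, -0.3, -3.5]
opening: 0.0335
```

```bash
python3 - <<'E'
from h import *
go([.4848,.1537,.233])
E
```

```text
t 4.6 pos [ 0.5663 -0.0268  0.231 ] rot [ 3.1411 -0.0043  3.1397] F [-0.469  -0.2887 -3.5234] open 0.03349051928769641
shift [ 0.0819  0.1803 -0.0016] turn [ 0.0005 -0.0043 -0.0019]
```

Emit:
{"method": "jog_arm", "body": {"series": [[-1,[0.016,0.035,0],[0,0,0]],[-1,[0.032,0.07,0],[0,0,0]],[-1,[0.048,0.105,0],[0,0,0]],[-1,[0.064,0.14,0],[0,0,0]],[-1,[0.078,0.17,0],[0,0,0]],[-1,[0.0827,0.1807,0],[0,0,0]],[-1,[0.0827,0.1807,0],[0,0,0]],[-1,[0.0827,0.1807,0],[0,0,0]],[-1,[0.0827,0.1807,0],[0,0,0]],[-1,[0.0827,0.1807,0],[0,0,0]],[-1,[0.0827,0.1807,0],[0,0,0]],[-1,[0.0827,0.1807,0],[0,0,0]]]}}

```text
time: 5.6
tool_pos: [0.4855, 0.153, 0.2331]
tool_rot: [-3.141, -0.0, 3.138]
contact_force: [-0.5, 0.0, -3.3]
opening: 0.0334
```

```bash
python3 - <<'E'
from h import *
for i in range(3): s=cam('scene')
go([.4848,.1537,.233])
c=cam('top')
go([.4848,.1537,.233])
np.savez('/tmp/s4.npz',**{k:np.array(v) for k,v in s.items()})
np.savez('/tmp/t4.npz',**{k:np.array(v) for k,v in c.items()})
cv2.imwrite('pics/s4.png',cv2.resize(s['img'][110:270,200:360,::-1],None,fx=3.7,fy=3.7,interpolation=cv2.INTER_CUBIC))
cv2.imwrite('pics/t4.png',cv2.resize(c['img'][170:310,170:310,::-1],None,fx=4,fy=4,interpolation=cv2.INTER_CUBIC))
E
```

```text
t 5.75 pos [0.4853 0.1534 0.2333] rot [-3.1413  0.0002  3.139 ] F [ 0.2164 -0.4358 -3.5961] open 0.03340801381964853
shift [0.0005 0.0003 0.0003] turn [-0.0003  0.0002 -0.0026]
t 5.8 pos [0.4852 0.1536 0.2333] rot [-3.1412  0.0002  3.1392] F [ 0.3188 -0.2506 -3.3233] open 0.03333423527423162
shift [0.0004 0.0001 0.0003] turn [-0.0004  0.0002 -0.0023]
```

View pics/s4.png

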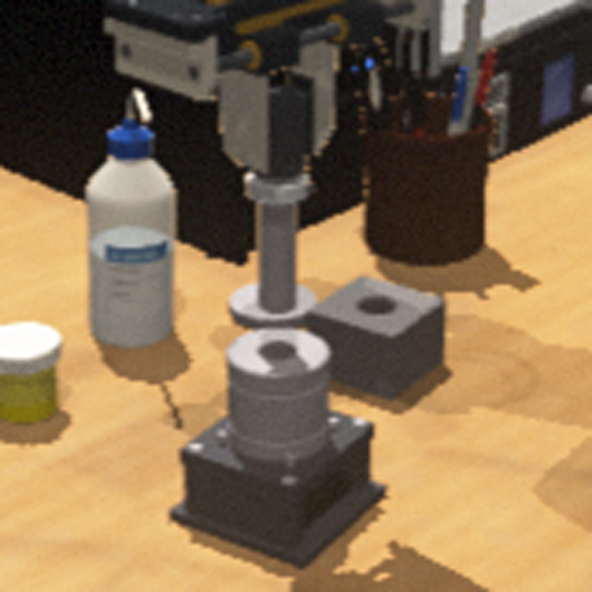

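View pics/t4.png

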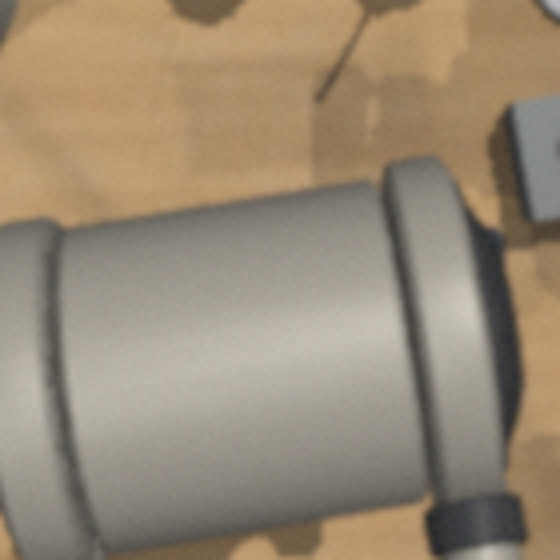

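```bash
cat >> h.py <<'E'
from scipy.optimize import least_squares
def cyl(P,cx,cy,r,zl,zh,m=.008,tilt=True,er=1):
    ok=np.isfinite(P).all(-1)
    q=P[ok&(np.hypot(P[...,0]-cx,P[...,1]-cy)<r+m)&(P[...,2]>zl)&(P[...,2]<zh)]
    zm=q[:,2].mean()
    def f(p):
        t=p[2:4] if tilt else (0,0)
        return np.hypot(q[:,0]-p[0]-t[0]*(q[:,2]-zm),q[:,1]-p[1]-t[1]*(q[:,2]-zm))-r
    s=least_squares(f,[cx,cy,0,0][:4 if tilt else 2],loss='soft_l1',f_scale=.001)
    return len(q),s.x,zm,np.abs(f(s.x)).mean()
E
python3 - <<'E'
from h import *
s=dict(np.load('/tmp/s4.npz'));P=pts(s)
print('depth noise')
print('shaft',cyl(P,.484,.157,.0112,.15,.20)); print('shaft nt',cyl(P,.484,.157,.0112,.15,.20,tilt=False))
print('die',cyl(P,.483,.157,.031,.06,.105)); print('die nt',cyl(P,.483,.157,.031,.06,.105,tilt=False))
# pixel profile along rows
z=s['range_z']
for v in (170,175,180,185,190): 
    m=[u for u in range(258,300) if z[v,u]>0 and np.hypot(*(P[v,u,:2]-[.484,.156]))<.03]; print(v,m[0],m[-1],(m[0]+m[-1])/2)
for v in (218,222,226,230):
    m=[u for u in range(240,310) if z[v,u]>0 and np.hypot(*(P[v,u,:2]-[.484,.156]))<.04]; print(v,m[0],m[-1],(m[0]+m[-1])/2)
E
```

```text
depth noise
shaft (229, array([ 0.4859,  0.1548, -0.0065, -0.0101]), np.float64(0.1753465018578887), np.float64(0.0009912515575852046))
shaft nt (229, array([0.4859, 0.1548]), np.float64(0.1753465018578887), np.float64(0.0009962095468962044))
die (517, array([ 0.485 ,  0.156 , -0.0142,  0.0129]), np.float64(0.0835797670555489), np.float64(0.0018904822226507593))
die nt (517, array([0.485, 0.156]), np.float64(0.0835797670555489), np.float64(0.0018992832353427545))
170 269 279 274.0
175 269 279 274.0
180 269 279 274.0
185 270 279 274.5
190 270 279 274.5
218 261 288 274.5
222 261 288 274.5
226 258 291 274.5
230 258 291 274.5
```

Emit:
{"method": "jog_arm", "body": {"series": [[-1,[0,0,0.01],[0,0,0]],[-1,[0,0,0.02],[0,0,0]],[-1,[0,0,0.024],[0,0,0]],[-1,[0,0,0.024],[0,0,0]],[-1,[0,0,0.024],[0,0,0]],[-1,[0,0,0.024],[0,0,0]],[-1,[0,0,0.024],[0,0,0]],[-1,[0,0,0.024],[0,0,0]]]}}

```text
time: 6.47
tool_pos: [0.4853, 0.1539, 0.2098]
tool_rot: [-3.141, 0.001, 3.14]
contact_force: [-0.6, -0.1, -3.9]
opening: 0.0331
```

```bash
python3 - <<'E'
from h import *
im=0
for i in range(6): s=cam('scene'); im=im+s['img'].astype(float)/6
go([.4848,.1537,.209])
np.savez('/tmp/s5.npz',**{k:np.array(v) for k,v in s.items()},avg=im)
cv2.imwrite('pics/s5.png',cv2.resize(im[150:240,230:320,::-1],None,fx=6.5,fy=6.5,interpolation=cv2.INTER_CUBIC))
E
```

```text
t 6.7667 pos [0.4851 0.1539 0.2094] rot [-3.1413  0.0003  3.1398] F [-0.0727 -0.0645 -3.7538] open 0.03352675613237754
shift [ 0.0003 -0.0002  0.0004] turn [-0.0003  0.0003 -0.0018][ WARN:0@9.257] global loadsave.cpp:1063 imwrite_ Unsupported depth image for selected encoder is fallbacked to CV_8U.
```

View pics/s5.png

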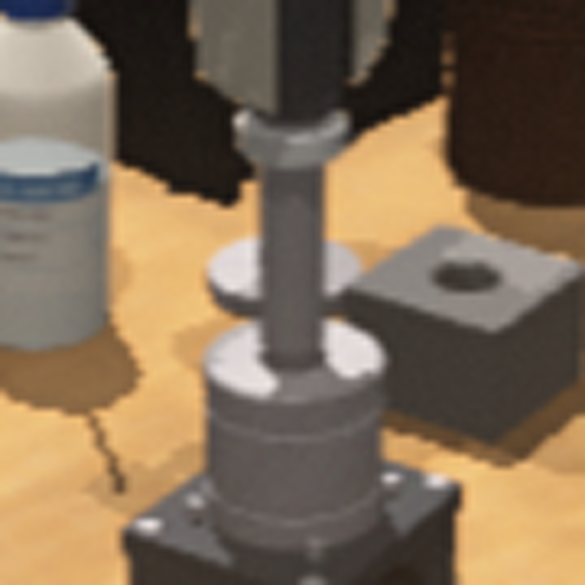

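Emit:
{"method": "jog_arm", "body": {"series": [[-1,[0,0,0.001],[0,0,0]],[-1,[0,0,0.002],[0,0,0]],[-1,[0,0,0.003],[0,0,0]],[-1,[0,0,0.004],[0,0,0]],[-1,[0,0,0.004],[0,0,0]],[-1,[0,0,0.004],[0,0,0]]]}}

```text
time: 7.27
tool_pos: [0.4851, 0.1538, 0.2052]
tool_rot: [-3.141, -0.0, 3.14]
contact_force: [0.2, -0.7, -3.8]
opening: 0.0328
```

Emit:
{"method": "jog_arm", "body": {"series": [[-1,[0,0,0.0005],[0,0,0]],[-1,[0,0,0.001],[0,0,0]],[-1,[0,0,0.001],[0,0,0]]]}}

```text
time: 7.52
tool_pos: [0.4851, 0.1539, 0.2043]
tool_rot: [-3.141, 0.0, 3.14]
contact_force: [0.9, -0.6, -4.3]
opening: 0.0334
```

Emit:
{"method": "jog_arm", "body": {"series": [[-1,[0,0,0.0005],[0,0,0]],[-1,[0,0,0.001],[0,0,0]],[-1,[0,0,0.001],[0,0,0]]]}}

```text
time: 7.77
tool_pos: [0.485, 0.1539, 0.2032]
tool_rot: [-3.141, -0.0, 3.14]
contact_force: [-0.2, -0.0, -5.1]
opening: 0.0333
```

Emit:
{"method": "jog_arm", "body": {"series": [[-1,[0,0,0.0005],[0,0,0]],[-1,[0,0,0.001],[0,0,0]],[-1,[0,0,0.001],[0,0,0]]]}}

```text
time: 8.02
tool_pos: [0.4851, 0.1539, 0.2022]
tool_rot: [-3.141, 0.0, 3.14]
contact_force: [-0.2, -0.0, -3.1]
opening: 0.0339
```

Emit:
{"method": "jog_arm", "body": {"series": [[-1,[0,0,0.0005],[0,0,0]],[-1,[0,0,0.001],[0,0,0]],[-1,[0,0,0.001],[0,0,0]]]}}

```text
time: 8.27
tool_pos: [0.4851, 0.1539, 0.2012]
tool_rot: [-3.141, 0.0, 3.14]
contact_force: [-0.7, 0.0, -3.7]
opening: 0.0333
```

Emit:
{"method": "jog_arm", "body": {"series": [[-1,[0,0,0.0005],[0,0,0]],[-1,[0,0,0.001],[0,0,0]],[-1,[0,0,0.001],[0,0,0]]]}}

```text
time: 8.52
tool_pos: [0.485, 0.1539, 0.2002]
tool_rot: [-3.141, -0.0, 3.14]
contact_force: [0.3, 0.5, -3.6]
opening: 0.0332
```

Emit:
{"method": "jog_arm", "body": {"series": [[-1,[0,0,0.0005],[0,0,0]],[-1,[0,0,0.001],[0,0,0]],[-1,[0,0,0.0015],[0,0,0]],[-1,[0,0,0.002],[0,0,0]],[-1,[0,0,0.002],[0,0,0]]]}}

```text
time: 8.93
tool_pos: [0.485, 0.1539, 0.1982]
tool_rot: [-3.141, -0.0, 3.14]
contact_force: [-0.4, 1.1, -4.2]
opening: 0.0334
```

Emit:
{"method": "jog_arm", "body": {"series": [[-1,[0,0,0.0005],[0,0,0]],[-1,[0,0,0.001],[0,0,0]],[-1,[0,0,0.0015],[0,0,0]],[-1,[0,0,0.002],[0,0,0]],[-1,[0,0,0.002],[0,0,0]]]}}

```text
time: 9.35
tool_pos: [0.4851, 0.1539, 0.1962]
tool_rot: [-3.141, 0.0, 3.14]
contact_force: [-0.3, 0.3, -3.3]
opening: 0.0336
```

```bash
python3 - <<'E'
from h import *
s=cam('scene')
cv2.imwrite('pics/s6.png',cv2.resize(s['img'][150:240,230:320,::-1],None,fx=6.5,fy=6.5,interpolation=cv2.INTER_CUBIC))
go([.4848,.1537,.209]);print(status.observe()['torque'])
E
```

```text
t 9.4 pos [0.4851 0.1539 0.1963] rot [-3.1412  0.0001  3.1398] F [ 0.5717 -0.2245 -3.3852] open 0.033345966721205905
shift [ 0.0003 -0.0002 -0.0127] turn [-0.0003  0.0001 -0.0018]
[-0.0402  0.0239  0.0294]
```

View pics/s6.png

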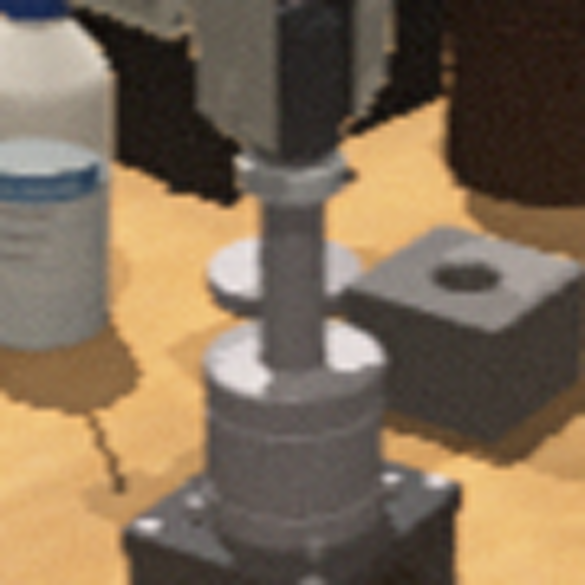

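Emit:
{"method": "jog_arm", "body": {"squeeze": 55, "series": [[-1,[0,0,0.0005],[0,0,0]],[-1,[0,0,0.001],[0,0,0]],[-1,[0,0,0.0015],[0,0,0]],[-1,[0,0,0.002],[0,0,0]],[-1,[0,0,0.0025],[0,0,0]],[-1,[0,0,0.003],[0,0,0]]]}}

```text
time: 9.9
tool_pos: [0.4851, 0.1539, 0.1933]
tool_rot: [-3.141, 0.0, 3.14]
contact_force: [-0.5, -1.1, -3.9]
opening: 0.0334
```

Emit:
{"method": "jog_arm", "body": {"series": [[-1,[0,0,0.0005],[0,0,0]],[-1,[0,0,0.001],[0,0,0]],[-1,[0,0,0.0015],[0,0,0]],[-1,[0,0,0.002],[0,0,0]],[-1,[0,0,0.0025],[0,0,0]],[-1,[0,0,0.003],[0,0,0]]]}}

```text
time: 10.4
tool_pos: [0.4851, 0.1538, 0.1903]
tool_rot: [-3.141, 0.0, 3.14]
contact_force: [0.7, -0.4, -3.6]
opening: 0.0331
```

Emit:
{"method": "jog_arm", "body": {"series": [[-1,[0,0,0.0005],[0,0,0]],[-1,[0,0,0.001],[0,0,0]],[-1,[0,0,0.0015],[0,0,0]],[-1,[0,0,0.002],[0,0,0]],[-1,[0,0,0.0025],[0,0,0]],[-1,[0,0,0.003],[0,0,0]]]}}

```text
time: 10.9
tool_pos: [0.4851, 0.1539, 0.1873]
tool_rot: [-3.141, 0.0, 3.14]
contact_force: [0.9, -0.5, -5.0]
opening: 0.0333
```

Emit:
{"method": "jog_arm", "body": {"series": [[-1,[0,0,0.0005],[0,0,0]],[-1,[0,0,0.001],[0,0,0]],[-1,[0,0,0.0015],[0,0,0]],[-1,[0,0,0.002],[0,0,0]],[-1,[0,0,0.0025],[0,0,0]],[-1,[0,0,0.003],[0,0,0]]]}}

```text
time: 11.4
tool_pos: [0.4851, 0.1539, 0.1843]
tool_rot: [-3.141, 0.0, 3.14]
contact_force: [0.1, -0.3, -4.1]
opening: 0.0331
```

Emit:
{"method": "jog_arm", "body": {"series": [[-1,[0,0,0.0005],[0,0,0]],[-1,[0,0,0.001],[0,0,0]],[-1,[0,0,0.0015],[0,0,0]],[-1,[0,0,0.002],[0,0,0]],[-1,[0,0,0.0025],[0,0,0]],[-1,[0,0,0.003],[0,0,0]]]}}

```text
time: 11.9
tool_pos: [0.4853, 0.1538, 0.1817]
tool_rot: [-3.141, 0.001, 3.14]
contact_force: [-0.6, -0.8, 2.0]
opening: 0.0333
```

Emit:
{"method": "jog_arm", "body": {"series": [[-1,[0,0,0.0005],[0,0,0]],[-1,[0,0,0.001],[0,0,0]],[-1,[0,0,0.0015],[0,0,0]],[-1,[0,0,0.002],[0,0,0]],[-1,[0,0,0.0025],[0,0,0]],[-1,[0,0,0.003],[0,0,0]]]}}

```text
time: 12.4
tool_pos: [0.486, 0.1539, 0.1806]
tool_rot: [-3.142, 0.004, 3.14]
contact_force: [-4.2, -1.6, 13.9]
opening: 0.0334
```

Emit:
{"method": "jog_arm", "body": {"series": [[-1,[0.0005,0,0.0005],[0,0.002,0]],[-1,[0.0005,0,0.001],[0,0.002,0]],[-1,[0.0005,0,0.001],[0,0.002,0]]]}}

```text
time: 12.65
tool_pos: [0.4858, 0.1539, 0.1797]
tool_rot: [3.142, 0.003, 3.14]
contact_force: [-2.4, -0.9, 13.6]
opening: 0.0332
```

Emit:
{"method": "jog_arm", "body": {"series": [[-1,[0,0,0.0004],[0,0,0]],[-1,[0,0,0.0008],[0,0,0]],[-1,[0,0,0.001],[0,0,0]]]}}

```text
time: 12.9
tool_pos: [0.4858, 0.1539, 0.1788]
tool_rot: [3.142, 0.003, 3.14]
contact_force: [-1.6, -1.7, 12.6]
opening: 0.0335
```

Emit:
{"method": "jog_arm", "body": {"series": [[-1,[0,0,0.0005],[0,0,0]],[-1,[0,0,0.001],[0,0,0]],[-1,[0,0,0.0015],[0,0,0]],[-1,[0,0,0.002],[0,0,0]],[-1,[0,0,0.0025],[0,0,0]],[-1,[0,0,0.003],[0,0,0]],[-1,[0,0,0.0035],[0,0,0]],[-1,[0,0,0.004],[0,0,0]]]}}

```text
time: 13.57
tool_pos: [0.4858, 0.1539, 0.1748]
tool_rot: [3.142, 0.003, 3.14]
contact_force: [-2.1, -0.6, 14.9]
opening: 0.0335
```

```bash
python3 - <<'E'
from h import *
s=cam('scene')
cv2.imwrite('pics/s7.png',cv2.resize(s['img'][150:240,230:320,::-1],None,fx=6.5,fy=6.5,interpolation=cv2.INTER_CUBIC))
go([.485,.1537,.209]);print(status.observe()['torque'])
E
```

```text
t 13.6167 pos [0.4857 0.1539 0.1747] rot [3.1416 0.0025 3.1399] F [-2.9496 -1.03   14.1237] open 0.033358611827873745
shift [ 0.0006 -0.0002 -0.0343] turn [ 0.      0.0025 -0.0017]
[-0.2821  0.7159 -0.0241]
```

View pics/s7.png

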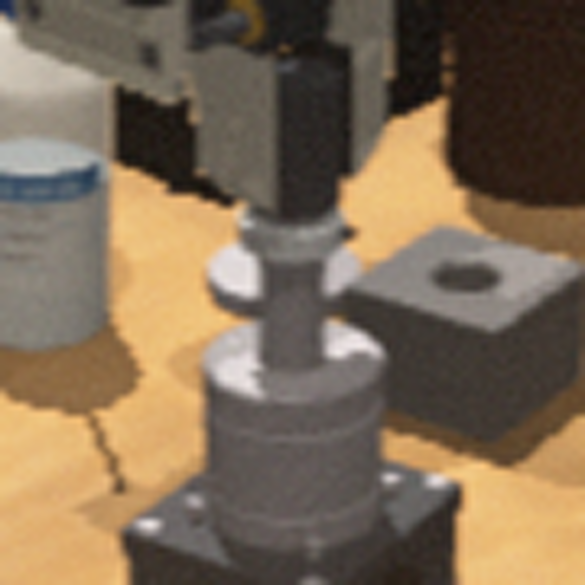

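Emit:
{"method": "jog_arm", "body": {"series": [[-1,[0,0,0.0005],[0,0,0]],[-1,[0,0,0.001],[0,0,0]],[-1,[0,0,0.0015],[0,0,0]],[-1,[0,0,0.002],[0,0,0]],[-1,[0,0,0.0025],[0,0,0]],[-1,[0,0,0.003],[0,0,0]],[-1,[0,0,0.0035],[0,0,0]],[-1,[0,0,0.004],[0,0,0]],[-1,[0,0,0.0045],[0,0,0]],[-1,[0,0,0.005],[0,0,0]],[-1,[0,0,0.0055],[0,0,0]],[-1,[0,0,0.006],[0,0,0]]]}}

```text
time: 14.62
tool_pos: [0.4858, 0.1539, 0.1688]
tool_rot: [3.142, 0.003, 3.14]
contact_force: [-3.6, -0.4, 15.7]
opening: 0.0336
```

Emit:
{"method": "jog_arm", "body": {"series": [[-1,[0,0,0.0005],[0,0,0]],[-1,[0,0,0.001],[0,0,0]],[-1,[0,0,0.0015],[0,0,0]],[-1,[0,0,0.002],[0,0,0]],[-1,[0,0,0.0025],[0,0,0]],[-1,[0,0,0.003],[0,0,0]],[-1,[0,0,0.0035],[0,0,0]],[-1,[0,0,0.004],[0,0,0]],[-1,[0,0,0.0045],[0,0,0]],[-1,[0,0,0.005],[0,0,0]],[-1,[0,0,0.0055],[0,0,0]],[-1,[0,0,0.006],[0,0,0]]]}}

```text
time: 15.62
tool_pos: [0.4858, 0.1539, 0.1627]
tool_rot: [3.142, 0.002, 3.14]
contact_force: [-2.2, -2.0, 14.4]
opening: 0.0335
```

Emit:
{"method": "jog_arm", "body": {"series": [[-1,[0,0,0.0005],[0,0,0]],[-1,[0,0,0.001],[0,0,0]],[-1,[0,0,0.0015],[0,0,0]],[-1,[0,0,0.002],[0,0,0]],[-1,[0,0,0.0025],[0,0,0]],[-1,[0,0,0.003],[0,0,0]],[-1,[0,0,0.0035],[0,0,0]],[-1,[0,0,0.004],[0,0,0]]]}}

```text
time: 16.28
tool_pos: [0.4857, 0.1539, 0.1587]
tool_rot: [3.142, 0.002, 3.14]
contact_force: [-1.7, -1.9, 15.3]
opening: 0.0336
```

Emit:
{"method": "jog_arm", "body": {"series": [[-1,[0,0,0.0005],[0,0,0]],[-1,[0,0,0.001],[0,0,0]],[-1,[0,0,0.0015],[0,0,0]],[-1,[0,0,0.002],[0,0,0]],[-1,[0,0,0.0025],[0,0,0]],[-1,[0,0,0.003],[0,0,0]],[-1,[0,0,0.0035],[0,0,0]],[-1,[0,0,0.004],[0,0,0]]]}}

```text
time: 16.95
tool_pos: [0.4853, 0.1539, 0.1535]
tool_rot: [-3.142, 0.001, 3.14]
contact_force: [-2.3, 0.7, 4.3]
opening: 0.0334
```

Emit:
{"method": "jog_arm", "body": {"series": [[-1,[0,0,0.0005],[0,0,0]],[-1,[0,0,0.001],[0,0,0]],[-1,[0,0,0.0015],[0,0,0]],[-1,[0,0,0.002],[0,0,0]],[-1,[0,0,0.0025],[0,0,0]],[-1,[0,0,0.003],[0,0,0]],[-1,[0,0,0.0035],[0,0,0]],[-1,[0,0,0.004],[0,0,0]]]}}

```text
time: 17.62
tool_pos: [0.4853, 0.1539, 0.1494]
tool_rot: [-3.141, 0.001, 3.14]
contact_force: [0.5, -0.9, 3.7]
opening: 0.0335
```

Emit:
{"method": "jog_arm", "body": {"series": [[-1,[0,0,0.0005],[0,0,0]],[-1,[0,0,0.001],[0,0,0]],[-1,[0,0,0.0015],[0,0,0]],[-1,[0,0,0.002],[0,0,0]],[-1,[0,0,0.002],[0,0,0]]]}}

```text
time: 18.03
tool_pos: [0.4841, 0.1538, 0.1456]
tool_rot: [-3.141, -0.003, 3.14]
contact_force: [-0.0, -0.4, -3.8]
opening: 0.0332
```

```bash
python3 - <<'E'
from h import *
s=cam('scene')
cv2.imwrite('pics/s8.png',cv2.resize(s['img'][160:250,230:320,::-1],None,fx=6.5,fy=6.5,interpolation=cv2.INTER_CUBIC))
go([.485,.1537,.209])
E
```

```text
t 18.0833 pos [0.4842 0.1538 0.1458] rot [-3.1411 -0.003   3.1398] F [-0.2498 -0.6059 -4.1799] open 0.03321694034866781
shift [-0.0006 -0.0002 -0.0632] turn [-0.0005 -0.003  -0.0018]
```

View pics/s8.png

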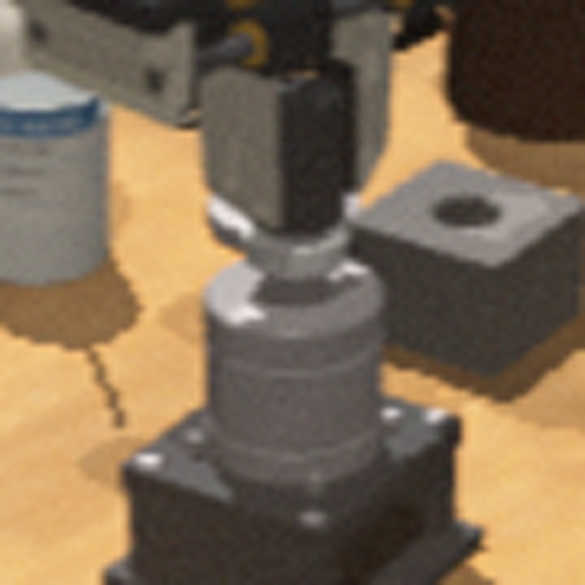

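Emit:
{"method": "jog_arm", "body": {"series": [[-1,[-0.0005,0,0.0005],[0,-0.002,0]],[-1,[-0.0005,0,0.001],[0,-0.002,0]],[-1,[-0.0005,0,0.0015],[0,-0.002,0]],[-1,[-0.0005,0,0.002],[0,-0.002,0]],[-1,[-0.0005,0,0.002],[0,-0.002,0]]]}}

```text
time: 18.5
tool_pos: [0.485, 0.1538, 0.1442]
tool_rot: [-3.141, -0.0, 3.14]
contact_force: [-0.5, 0.4, -3.1]
opening: 0.0331
```

Emit:
{"method": "jog_arm", "body": {"series": [[-1,[0,0,0.0005],[0,0,0]],[-1,[0,0,0.001],[0,0,0]],[-1,[0,0,0.001],[0,0,0]]]}}

```text
time: 18.75
tool_pos: [0.485, 0.1538, 0.1432]
tool_rot: [-3.141, 0.0, 3.14]
contact_force: [0.5, 0.2, -3.1]
opening: 0.0333
```

Emit:
{"method": "jog_arm", "body": {"series": [[-1,[0,0,0.0005],[0,0,0]],[-1,[0,0,0.001],[0,0,0]],[-1,[0,0,0.001],[0,0,0]]]}}

```text
time: 19.0
tool_pos: [0.485, 0.1538, 0.1422]
tool_rot: [-3.141, -0.0, 3.14]
contact_force: [0.0, 0.2, -3.5]
opening: 0.0331
```

Emit:
{"method": "jog_arm", "body": {"series": [[-1,[0,0,0.0005],[0,0,0]],[-1,[0,0,0.001],[0,0,0]],[-1,[0,0,0.001],[0,0,0]]]}}

```text
time: 19.25
tool_pos: [0.485, 0.1538, 0.1412]
tool_rot: [-3.141, -0.0, 3.14]
contact_force: [-0.7, -0.7, -4.0]
opening: 0.0336
```

Emit:
{"method": "jog_arm", "body": {"series": [[-1,[0,0,0.0005],[0,0,0]],[-1,[0,0,0.001],[0,0,0]],[-1,[0,0,0.001],[0,0,0]]]}}

```text
time: 19.5
tool_pos: [0.485, 0.1538, 0.1402]
tool_rot: [-3.141, 0.0, 3.14]
contact_force: [-1.0, 0.0, -3.8]
opening: 0.0334
```

Emit:
{"method": "jog_arm", "body": {"series": [[-1,[0,0,0.0005],[0,0,0]],[-1,[0,0,0.001],[0,0,0]],[-1,[0,0,0.001],[0,0,0]]]}}

```text
time: 19.75
tool_pos: [0.485, 0.1538, 0.1392]
tool_rot: [-3.141, 0.0, 3.14]
contact_force: [1.0, 0.6, -4.2]
opening: 0.0333
```

Emit:
{"method": "jog_arm", "body": {"series": [[-1,[0,0,0.0005],[0,0,0]],[-1,[0,0,0.001],[0,0,0]],[-1,[0,0,0.001],[0,0,0]]]}}

```text
time: 20.0
tool_pos: [0.485, 0.1538, 0.1382]
tool_rot: [-3.141, 0.0, 3.14]
contact_force: [0.2, 0.4, -3.8]
opening: 0.0331
```

Emit:
{"method": "jog_arm", "body": {"series": [[-1,[0,0,0.0005],[0,0,0]],[-1,[0,0,0.001],[0,0,0]],[-1,[0,0,0.001],[0,0,0]]]}}

```text
time: 20.25
tool_pos: [0.485, 0.1538, 0.1372]
tool_rot: [-3.141, 0.0, 3.14]
contact_force: [-0.1, -0.3, -3.8]
opening: 0.0331
```

```bash
python3 - <<'E'
from h import *
s=cam('scene')
cv2.imwrite('pics/s9.png',cv2.resize(s['img'][160:250,230:320,::-1],None,fx=6.5,fy=6.5,interpolation=cv2.INTER_CUBIC))
go([.485,.1537,.209])
E
```

```text
t 20.3 pos [0.485  0.1538 0.1373] rot [-3.1413  0.0001  3.1398] F [-0.8987  0.1096 -3.5286] open 0.032951247365934376
shift [ 0.     -0.0002 -0.0717] turn [-0.0003  0.0001 -0.0018]
```

View pics/s9.png

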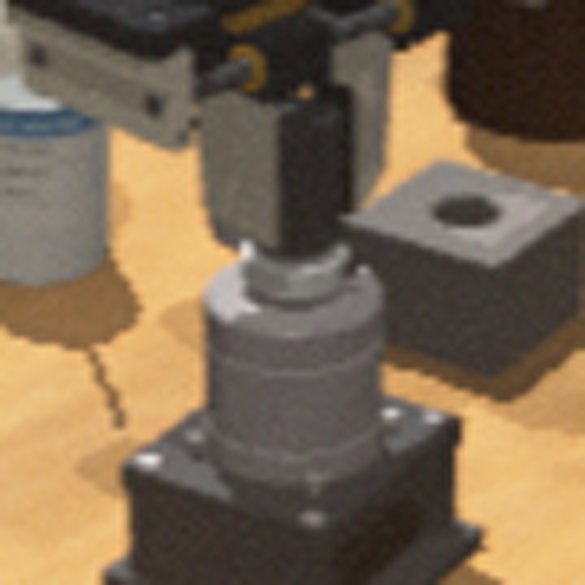

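Emit:
{"method": "jog_arm", "body": {"series": [[-1,[0,0,0.0005],[0,0,0]],[-1,[0,0,0.001],[0,0,0]],[-1,[0,0,0.0015],[0,0,0]],[-1,[0,0,0.002],[0,0,0]],[-1,[0,0,0.002],[0,0,0]]]}}

```text
time: 20.72
tool_pos: [0.485, 0.1538, 0.1352]
tool_rot: [-3.141, -0.0, 3.14]
contact_force: [0.9, -0.8, -3.5]
opening: 0.0337
```

Emit:
{"method": "jog_arm", "body": {"series": [[-1,[0,0,0.0005],[0,0,0]],[-1,[0,0,0.001],[0,0,0]],[-1,[0,0,0.001],[0,0,0]]]}}

```text
time: 20.97
tool_pos: [0.485, 0.1538, 0.1342]
tool_rot: [-3.141, -0.0, 3.14]
contact_force: [-0.6, -1.0, -4.1]
opening: 0.033
```

Emit:
{"method": "jog_arm", "body": {"series": [[-1,[0,0,0.0005],[0,0,0]],[-1,[0,0,0.001],[0,0,0]],[-1,[0,0,0.001],[0,0,0]]]}}

```text
time: 21.22
tool_pos: [0.485, 0.1538, 0.1332]
tool_rot: [-3.141, 0.0, 3.14]
contact_force: [-0.2, 0.2, -4.0]
opening: 0.033
```

Emit:
{"method": "jog_arm", "body": {"series": [[-1,[0,0,0.0005],[0,0,0]],[-1,[0,0,0.001],[0,0,0]],[-1,[0,0,0.001],[0,0,0]]]}}

```text
time: 21.47
tool_pos: [0.4851, 0.1538, 0.1323]
tool_rot: [-3.141, 0.0, 3.14]
contact_force: [-0.0, -0.3, -3.3]
opening: 0.0333
```

Emit:
{"method": "jog_arm", "body": {"series": [[-1,[0,0,0.0005],[0,0,0]],[-1,[0,0,0.001],[0,0,0]],[-1,[0,0,0.001],[0,0,0]]]}}

```text
time: 21.72
tool_pos: [0.4854, 0.1537, 0.1321]
tool_rot: [-3.141, 0.001, 3.14]
contact_force: [-2.0, -2.2, 4.6]
opening: 0.033
```

Emit:
{"method": "jog_arm", "body": {"series": [[-1,[0,0,0.0003],[0,0,0]],[-1,[0,0,0.0006],[0,0,0]],[-1,[0,0,0.0006],[0,0,0]]]}}

```text
time: 21.97
tool_pos: [0.4855, 0.1538, 0.1319]
tool_rot: [-3.141, 0.002, 3.14]
contact_force: [-2.6, -1.6, 9.0]
opening: 0.0332
```

Emit:
{"method": "jog_arm", "body": {"series": [[-1,[0,0,0.0003],[0,0,0]],[-1,[0,0,0.0005],[0,0,0]],[-1,[0,0,0.0005],[0,0,0]]]}}

```text
time: 22.22
tool_pos: [0.4857, 0.1538, 0.1319]
tool_rot: [-3.141, 0.003, 3.14]
contact_force: [-3.3, -0.8, 12.1]
opening: 0.0336
```

Emit:
{"method": "jog_arm", "body": {"series": [[-1,[0,0,0],[0,0,0]],[-1,[0,0,0],[0,0,0]],[-1,[0,0,0],[0,0,0]],[-1,[0,0,0],[0,0,0]]]}}

```text
time: 22.55
tool_pos: [0.4857, 0.1538, 0.1319]
tool_rot: [-3.141, 0.003, 3.14]
contact_force: [-2.2, -1.8, 11.6]
opening: 0.0335
```

```bash
python3 - <<'E'
from h import *
s=cam('scene')
cv2.imwrite('pics/s10.png',cv2.resize(s['img'][160:250,230:320,::-1],None,fx=6.5,fy=6.5,interpolation=cv2.INTER_CUBIC))
go([.485,.1537,.1319])
E
```

```text
t 22.6 pos [0.4856 0.1538 0.1319] rot [-3.1412  0.0025  3.1399] F [-2.2174 -1.6128 12.2204] open 0.03327188391901337
shift [ 0.0006 -0.0001 -0.    ] turn [-0.0003  0.0025 -0.0017]
```

View pics/s10.png

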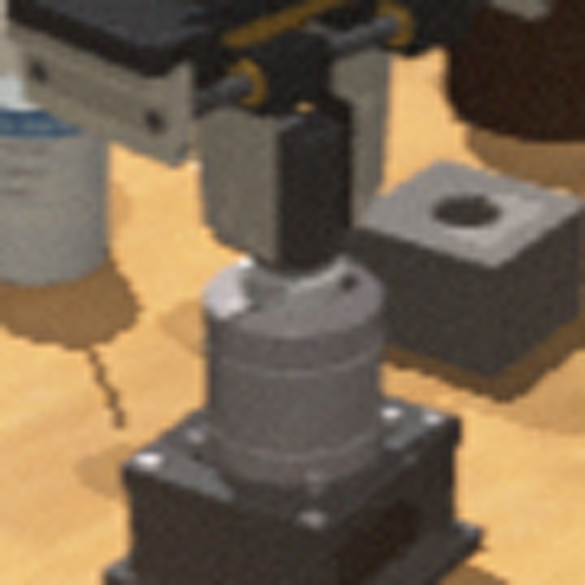

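Emit:
{"method": "jog_arm", "body": {"series": [[-1,[0,0,-0.002],[0,0,0]],[-1,[0,0,-0.005],[0,0,0]],[-1,[0,0,-0.01],[0,0,0]],[-1,[0,0,-0.015],[0,0,0]],[-1,[0,0,-0.02],[0,0,0]],[-1,[0,0,-0.025],[0,0,0]],[-1,[0,0,-0.03],[0,0,0]],[-1,[0,0,-0.03],[0,0,0]]]}}

```text
time: 23.27
tool_pos: [0.4856, 0.154, 0.1614]
tool_rot: [3.142, 0.002, 3.14]
contact_force: [-0.6, 0.2, -3.0]
opening: 0.0335
```

Emit:
{"method": "jog_arm", "body": {"series": [[-1,[0,0,-0.006],[0,0,0]],[-1,[0,0,-0.012],[0,0,0]],[-1,[0,0,-0.018],[0,0,0]],[-1,[0,0,-0.024],[0,0,0]],[-1,[0,0,-0.03],[0,0,0]],[-1,[0,0,-0.036],[0,0,0]],[-1,[0,0,-0.042],[0,0,0]],[-1,[0,0,-0.05],[0,0,0]],[-1,[0,0,-0.06],[0,0,0]],[-1,[0,0,-0.075],[0,0,0]],[-1,[0,0,-0.075],[0,0,0]],[-1,[0,0,-0.075],[0,0,0]]]}}

```text
time: 24.27
tool_pos: [0.4855, 0.154, 0.2359]
tool_rot: [-3.142, 0.002, 3.14]
contact_force: [-0.3, -0.5, -4.6]
opening: 0.0333
```

```bash
python3 - <<'E'
from h import *
s=cam('scene')
cv2.imwrite('pics/s11.png',cv2.resize(s['img'][130:260,220:350,::-1],None,fx=4.5,fy=4.5,interpolation=cv2.INTER_CUBIC))
go([.5674,-.027,.233])
E
```

```text
t 24.3167 pos [0.4849 0.1538 0.2351] rot [-3.1413  0.0002  3.1398] F [ 0.4335 -0.1027 -3.8813] open 0.03325533164464481
shift [-0.0828 -0.1807  0.0021] turn [-0.0003  0.0002 -0.0018]
```

View pics/s11.png

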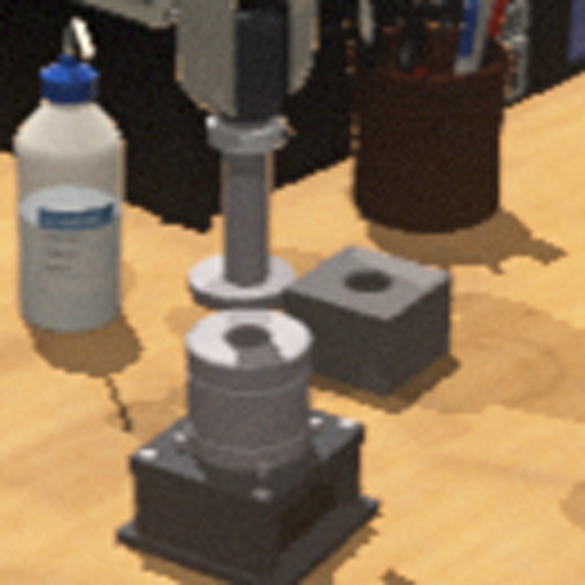

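Emit:
{"method": "jog_arm", "body": {"series": [[-1,[-0.016,-0.035,0],[0,0,0]],[-1,[-0.032,-0.07,0],[0,0,0]],[-1,[-0.048,-0.105,0],[0,0,0]],[-1,[-0.064,-0.14,0],[0,0,0]],[-1,[-0.078,-0.17,0],[0,0,0]],[-1,[-0.0828,-0.1807,0],[0,0,0]],[-1,[-0.0828,-0.1807,0],[0,0,0]],[-1,[-0.0828,-0.1807,0],[0,0,0]],[-1,[-0.0828,-0.1807,0],[0,0,0]],[-1,[-0.0828,-0.1807,0],[0,0,0]],[-1,[-0.0828,-0.1807,0],[0,0,0]]]}}

```text
time: 25.23
tool_pos: [0.5671, -0.0257, 0.2354]
tool_rot: [-3.142, 0.0, 3.142]
contact_force: [0.4, 0.3, -4.1]
opening: 0.0332
```

```bash
python3 - <<'E'
from h import *
for i in range(4): s=cam('scene')
cv2.imwrite('pics/s12.png',cv2.resize(s['img'][110:240,220:350,::-1],None,fx=4.5,fy=4.5,interpolation=cv2.INTER_CUBIC))
go([.5674,-.027,.103])
c=cam('top');P=pts(c)
cv2.imwrite('pics/t12.png',cv2.resize(c['img'][200:290,195:285,::-1],None,fx=6.5,fy=6.5,interpolation=cv2.INTER_CUBIC))
m=(np.hypot(P[...,0]-.485,P[...,1]-.153)<.04)&(P[...,2]>.106)&(P[...,2]<.118)
print(cv2.minEnclosingCircle(P[m][:,:2].astype(np.float32)))
m=(np.hypot(P[...,0]-.485,P[...,1]-.153)<.011);print(np.sort(P[m][:,2])[:12])
E
```

```text
t 25.4333 pos [ 0.5674 -0.0264  0.2355] rot [-3.1412  0.0005  3.1407] F [ 0.3204 -1.3646 -3.6464] open 0.03297093375294746
shift [ 0.0001 -0.0006  0.1325] turn [-0.0003  0.0005 -0.0009]
((0.4849874675273895, 0.15335816144943237), 0.031000664457678795)
[0.0212 0.0212 0.0217 0.0228 0.0228 0.0229 0.023  0.0233 0.0233 0.0237
 0.0239 0.024 ]
```

View pics/s12.png

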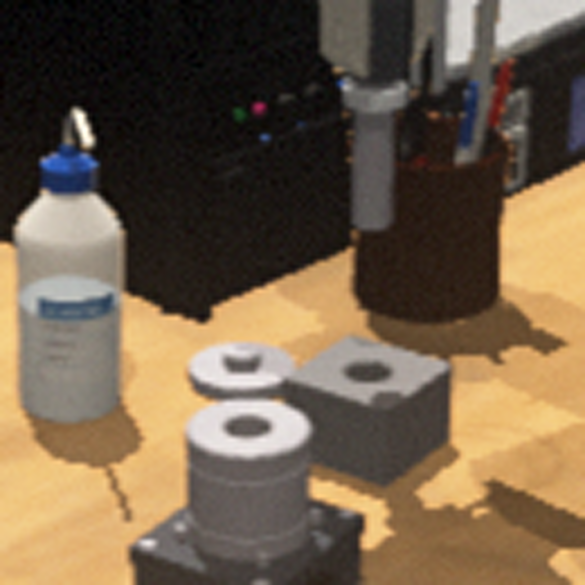

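View pics/t12.png

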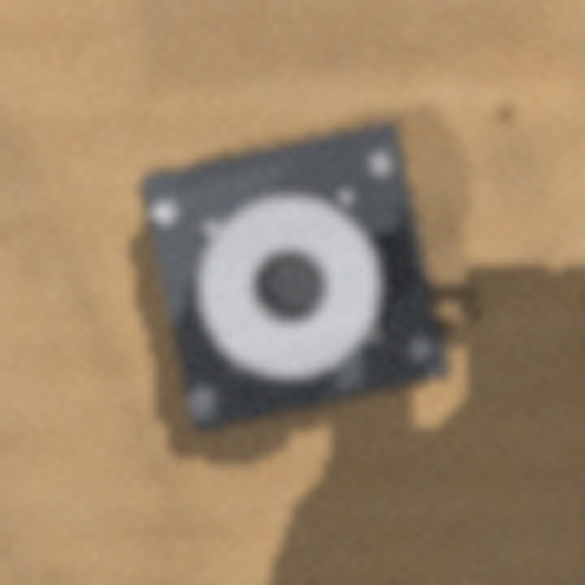

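Emit:
{"method": "jog_arm", "body": {"series": [[-1,[0,-0.0003,0.025],[0,0,0]],[-1,[0,-0.0003,0.05],[0,0,0]],[-1,[0,-0.0003,0.07],[0,0,0]],[-1,[0,-0.0003,0.083],[0,0,0]],[-1,[0,-0.0003,0.083],[0,0,0]],[-1,[0,-0.0003,0.083],[0,0,0]],[-1,[0,-0.0003,0.083],[0,0,0]],[-1,[0,-0.0003,0.083],[0,0,0]],[-1,[0,-0.0003,0.083],[0,0,0]]]}}

```text
time: 26.23
tool_pos: [0.5682, -0.0274, 0.1535]
tool_rot: [-3.141, 0.002, 3.14]
contact_force: [0.1, -0.3, -3.3]
opening: 0.0332
```

```bash
python3 - <<'E'
from h import *
for i in range(3): s=cam('scene')
cv2.imwrite('pics/s13.png',cv2.resize(s['img'][140:230,260:350,::-1],None,fx=6.5,fy=6.5,interpolation=cv2.INTER_CUBIC))
go([.5674,-.027,.103])
E
```

```text
t 26.3833 pos [ 0.5678 -0.0273  0.1529] rot [-3.1411  0.0013  3.1398] F [ 0.7481  0.0036 -4.01  ] open 0.033082102105772816
shift [0.0004 0.0003 0.0499] turn [-0.0005  0.0013 -0.0018]
```

View pics/s13.png

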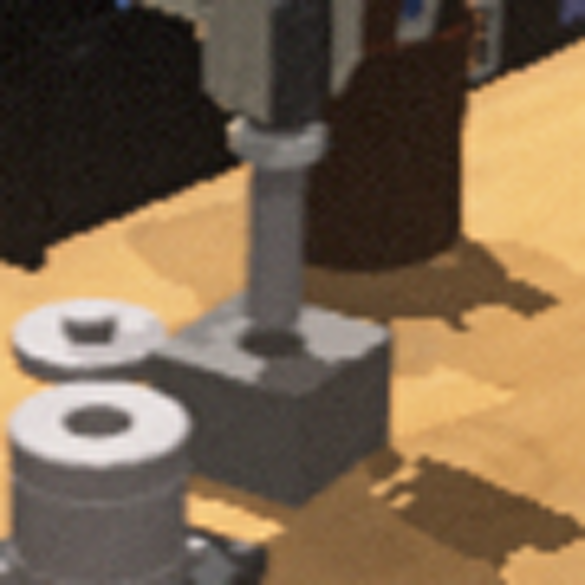

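Emit:
{"method": "jog_arm", "body": {"series": [[-1,[0.0002,0,0.003],[0,0,0]],[-1,[0.0002,0,0.006],[0,0,0]],[-1,[0.0002,0,0.009],[0,0,0]],[-1,[0.0002,0,0.012],[0,0,0]],[-1,[0.0002,0,0.012],[0,0,0]],[-1,[0.0002,0,0.012],[0,0,0]]]}}

```text
time: 26.88
tool_pos: [0.5672, -0.0273, 0.1399]
tool_rot: [-3.141, -0.001, 3.14]
contact_force: [-0.2, -0.1, -4.3]
opening: 0.0332
```

Emit:
{"method": "jog_arm", "body": {"series": [[-1,[0,0,0.005],[0,0,0]],[-1,[0,0,0.01],[0,0,0]],[-1,[0,0,0.015],[0,0,0]],[-1,[0,0,0.02],[0,0,0]],[-1,[0,0,0.025],[0,0,0]],[-1,[0,0,0.03],[0,0,0]],[-1,[0,0,0.034],[0,0,0]],[-1,[0,0,0.034],[0,0,0]],[-1,[0,0,0.034],[0,0,0]]]}}

```text
time: 27.63
tool_pos: [0.5672, -0.0273, 0.106]
tool_rot: [-3.141, -0.0, 3.14]
contact_force: [0.2, 0.3, -4.6]
opening: 0.0334
```

Emit:
{"method": "jog_arm", "body": {"series": [[-1,[0,0,0.0005],[0,0,0]],[-1,[0,0,0.001],[0,0,0]],[-1,[0,0,0.0015],[0,0,0]],[-1,[0,0,0.0015],[0,0,0]]]}}

```text
time: 27.97
tool_pos: [0.5674, -0.0273, 0.1049]
tool_rot: [-3.141, 0.0, 3.14]
contact_force: [-0.7, 0.3, -4.1]
opening: 0.033
```

Emit:
{"method": "jog_arm", "body": {"series": [[-1,[0,0,0.0005],[0,0,0]],[-1,[0,0,0.001],[0,0,0]],[-1,[0,0,0.0012],[0,0,0]],[-1,[0,0,0.0012],[0,0,0]]]}}

```text
time: 28.3
tool_pos: [0.5673, -0.0273, 0.1035]
tool_rot: [-3.141, 0.0, 3.14]
contact_force: [0.5, -0.5, -4.4]
opening: 0.0337
```

Emit:
{"method": "jog_arm", "body": {"series": [[-1,[0,0,0.0003],[0,0,0]],[-1,[0,0,0.0006],[0,0,0]],[-1,[0,0,0.0006],[0,0,0]]]}}

```text
time: 28.55
tool_pos: [0.5675, -0.0273, 0.1034]
tool_rot: [-3.141, 0.001, 3.14]
contact_force: [0.0, -0.2, -1.2]
opening: 0.0332
```

Now touching the seat. I'll open gently in place.

Emit:
{"method": "jog_arm", "body": {"series": [[-0.25,[0,0,0],[0,0,0]],[-0.2,[0,0,0],[0,0,0]],[-0.1,[0,0,0],[0,0,0]],[0.2,[0,0,0],[0,0,0]],[0.5,[0,0,0],[0,0,0]],[0.8,[0,0,0],[0,0,0]],[1,[0,0,0],[0,0,0]],[1,[0,0,0],[0,0,0]],[1,[0,0,0],[0,0,0]]]}}

```text
time: 29.3
tool_pos: [0.5674, -0.0273, 0.103]
tool_rot: [-3.141, 0.0, 3.14]
contact_force: [0.5, 0.1, -0.2]
opening: 0.0766
```

```bash
python3 - <<'E'
from h import *
s=cam('scene')
cv2.imwrite('pics/s14.png',cv2.resize(s['img'][120:230,250:360,::-1],None,fx=5,fy=5,interpolation=cv2.INTER_CUBIC))
go([.5674,-.027,.22])
E
```

```text
t 29.35 pos [ 0.5673 -0.0273  0.103 ] rot [-3.1413  0.0002  3.1397] F [0.4607 0.9728 0.297 ] open 0.08050656385607467
shift [-0.0001  0.0003 -0.117 ] turn [-0.0003  0.0002 -0.0019]
```

View pics/s14.png

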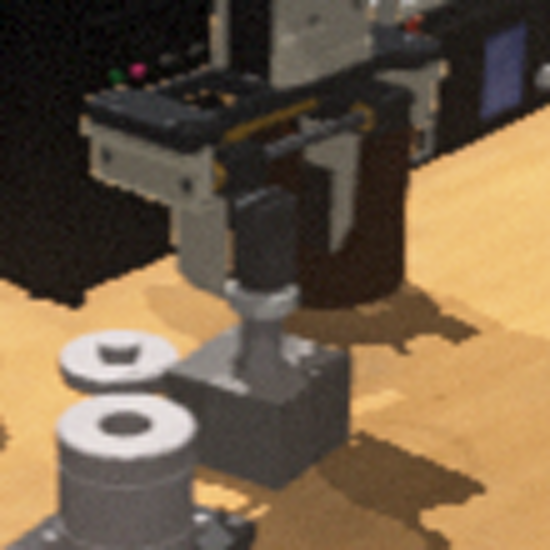

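Fingers are clear of the knob. Retreating upward, then a final check.

Emit:
{"method": "jog_arm", "body": {"series": [[1,[0,0,-0.02],[0,0,0]],[1,[0,0,-0.05],[0,0,0]],[1,[0,0,-0.08],[0,0,0]],[1,[0,0,-0.11],[0,0,0]],[1,[0,0,-0.13],[0,0,0]],[1,[0.03,0,-0.13],[0,0,0]],[1,[0.06,0,-0.13],[0,0,0]],[1,[0.09,0,-0.13],[0,0,0]],[1,[0.12,0,-0.13],[0,0,0]],[1,[0.12,0,-0.13],[0,0,0]],[1,[0.12,0,-0.13],[0,0,0]],[1,[0.12,0,-0.13],[0,0,0]]]}}

```text
time: 30.35
tool_pos: [0.4482, -0.0272, 0.2335]
tool_rot: [-3.141, 0.002, 3.14]
contact_force: [0.0, 0.2, -0.2]
opening: 0.0917
```

```bash
python3 - <<'E'
from h import *
for i in range(4): c=cam('top')
s=cam('scene');P=pts(c);Q=pts(s)
cv2.imwrite('pics/t15.png',cv2.resize(c['img'][130:290,180:340,::-1],None,fx=3.7,fy=3.7,interpolation=cv2.INTER_CUBIC))
cv2.imwrite('pics/s15.png',cv2.resize(s['img'][130:260,220:350,::-1],None,fx=4.5,fy=4.5,interpolation=cv2.INTER_CUBIC))
go([.5,0,.22])
for n,A,x,y in(('top',P,.567,-.027),('scene',Q,.5665,-.024)):
    m=(np.hypot(A[...,0]-x,A[...,1]-y)<.022)&(A[...,2]>.136)&(A[...,2]<.15)
    q=A[m]
    if len(q)>3: print(n,len(q),cv2.minEnclosingCircle(q[:,:2].astype(np.float32)),np.median(q[:,2]))
print(cyl(Q,.5665,-.024,.017,.1,.138,m=.004))
E
```

```text
t 30.6 pos [ 0.448  -0.0271  0.2327] rot [-3.1414 -0.0001  3.1399] F [-0.0641  1.1349 -0.4673] open 0.09238084967422193
shift [-0.052   0.0272  0.0127] turn [-0.0002 -0.0001 -0.0017]
top 201 ((0.5675118565559387, -0.028078420087695122), 0.017042534425854683) 0.14323774658272914
scene 76 ((0.5657213926315308, -0.024838026612997055), 0.01894196681678295) 0.14065800595506192
(180, array([ 0.5685, -0.0256,  0.0054,  0.0036]), np.float64(0.11894165881673861), np.float64(0.0012986320435596076))
```

View pics/t15.png

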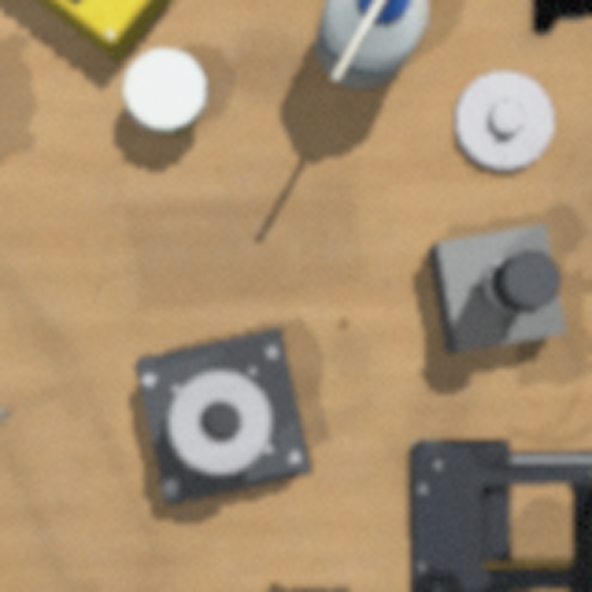

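View pics/s15.png

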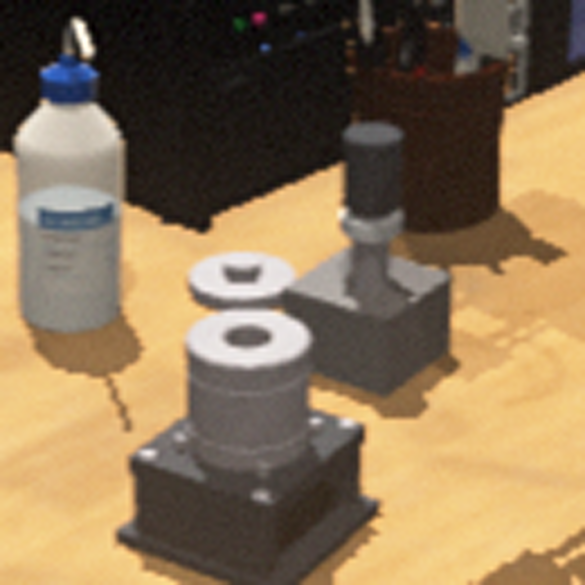

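The plunger is upright in its holder at the same height as before (knob top at 0.143 m). The die is in place, and the disc is in the tray below the bore.

```bash
python3 -c "
from cell import job; print(job.hand_in())"
```

```text
the job is handed in; nothing more can be done
None
```

I finished the sequence and handed the job in at about 31 s of the 72 s allowed. The hand-in reports no verdict, so what follows rests on my own readings.

- **Push:** I pushed the plunger down through the bore, and the disc slid under about 19 N and dropped out. The plunger then went on down until the collar landed, and it bore on the die with about 16 N for more than 0.4 s. Every force reading stayed well under 30 N, but I only read force at the end of each short move.
- **Disc:** the top camera's depth image shows its top at about 0.024 m straight below the bore, which puts it in the tray.
- **Die:** measured after I drew the plunger out, its centre had not moved, to within the camera's accuracy.
- **Plunger:** it stands in its holder with its knob top at 0.143 m, the same as at the start. In the top view it sits about 1 mm from where it started, and its tilt measures below 0.01 rad.
- **Surroundings:** the jar and die base look unmoved in the last pictures. The tweezers were mostly outside those crops, but the arm did not come near them after its first move away from the start.

**Disagreement:** the two cameras differed from each other by about 2–5 mm. The plunger went into the bore and back into its holder without touching the rim, which fits the top camera's positions.

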